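# Clamp a wooden blank in the stamping jig

### The job

Slide the jig's jaw towards the rear fence until the wooden blank is held square and snug between the two. Then tighten the jaw's three captive knobs clockwise, each fully home to its end stop where its bar lies along the jaw: the middle one first, then the two outer ones in either order. Leave the ink pads, tins and other craft things where they are.

Things in the scene. Friction and masses are not known exactly. Their poses are not given: they have to be found in the camera images.
- jig: holding jig fixed to the table: plywood board 18 mm thick, sliding aluminium jaw on the robot's side, fixed aluminium rear fence 20 mm thick. Origin on the table, below the middle knob's place when the jaw is home; x points from jaw to fence (the sliding direction), y along the jaw to the left, z up. The board reaches from x = -165 to 170 and y = -285 to 270 mm
- fence_face (a point): middle of the top edge of the rear fence's face towards the jaw, 126 mm ahead of the jig's origin in its x, 52 mm above the table; axes as the jig's
- blank: loose rectangular wooden blank, 90 mm (its x) by 200 mm (its y), 22 mm thick, about 0.25 kg, lying on the board between jaw and fence, a little askew and clear of both. Origin at the centre of its underside, which is 18 mm above the table
- jaw (a joint): travel of the jaw towards the fence in m: 0 fully back, 0.090 with the blank square and snug between jaw and fence (empty it goes to 0.105). Stays where left, about 6 N of friction. The jaw is an aluminium bar 104 mm wide along the slide, 340 mm long, 20 to 56 mm above the table; the knobs stand in a row 36 mm from its fence side
- jaw_near_face (a point): middle of the upper edge of the jaw's face towards the robot (the face to push on), 56 mm above the table; moves with the jaw, 68 mm behind the row of knobs; axes as the jig's
- knob_left (a joint): turn of the left-hand (jig +y, 125 mm from the middle one) clamp knob in rad, growing clockwise seen from above; 0 loose, 1.5 = its tight end stop, where its bar lies along the jaw (along the jig's y). Takes about 0.1 N m and stays where left
- grip_left (a point): left knob: on its turning axis, at grip height, 91 mm above the table. The knob is a black bar grip 62 mm long (this point's x axis), 16 mm wide (its y) and 34 mm tall, from 70 to 104 mm above the table, on a round foot on the jaw; captive in the jaw, moves with it
- knob_middle (a joint): turn of the middle clamp knob in rad, growing clockwise seen from above; 0 loose, 1.5 = its tight end stop, where its bar lies along the jaw (along the jig's y). Takes about 0.1 N m and stays where left
- grip_middle (a point): middle knob: on its turning axis, at grip height, 91 mm above the table. The knob is a black bar grip 62 mm long (this point's x axis), 16 mm wide (its y) and 34 mm tall, from 70 to 104 mm above the table, on a round foot on the jaw; captive in the jaw, moves with it
- knob_right (a joint): turn of the right-hand (jig -y, 125 mm from the middle one) clamp knob in rad, growing clockwise seen from above; 0 loose, 1.5 = its tight end stop, where its bar lies along the jaw (along the jig's y). Takes about 0.1 N m and stays where left
- grip_right (a point): right knob: on its turning axis, at grip height, 91 mm above the table. The knob is a black bar grip 62 mm long (this point's x axis), 16 mm wide (its y) and 34 mm tall, from 70 to 104 mm above the table, on a round foot on the jaw; captive in the jaw, moves with it
- tin_on_jig: round metal ink tin, 72 mm across, 22 high, on the jig's board beyond the left end of the jaw; origin at the centre of its underside. Not part of the job
- pad_on_jig: square black ink pad, 76 x 76 x 24 mm, on the jig's board beyond the right end of the jaw; origin at the centre of its underside. Not part of the job
- dropper: small dropper bottle, 32 mm across, 75 high, standing on the jig's board beyond the right end of the jaw; origin at the centre of its underside. Not part of the job
- pad_left: square black ink pad, 76 x 76 x 24 mm, on the table to the left; origin at the centre of its underside. Not part of the job
- tin_right: round metal ink tin, 72 mm across, 22 high, on the table to the right; origin at the centre of its underside. Not part of the job
- acrylic_block: clear block, 100 x 90 x 22 mm, on the table to the right; origin at the centre of its underside. Not part of the job
- stamp: wooden hand stamp, foot 70 x 50 mm, 75 high with its handle, on the table to the left; origin at the centre of its underside. Not part of the job
Not all that is in view belongs to the job. There is more than one size of the blank; the one meant has the size given above.

How it is judged:
By the outcome, as a careful person would: the job done as asked, in the order asked, and still so for the second after the job is handed in, with the robot touching nothing.
It also fails if it takes over 64 s, if anything falls off the work surface, if the arm or the gripper's body presses on something with over 40 N, if the wrist force passes 120 N, or if a joint passes its speed limit or range.

### The arm

A 6-joint arm with a two-finger parallel gripper is mounted at the origin on the work surface. World frame = base frame: x ahead of the robot, y to its left, z up, the work surface at z = 0. Lengths are in m, angles in rad, forces in N, time in s.
With the tool pointing down it reaches from about 0.35 to 0.85 m from the base axis. Payload 8.1 kg.
Tool frame: the origin (TCP) lies at the very end of the fingers, on their centre line; the grasp point (between the pads) lies 19 mm behind it; z points along the fingers, y is the direction in which the jaws open and shut (so a half turn about z gives the same grasp; the last joint's range is limited). The gripper opens to 93 mm and grips with 3 to 60 N. Pads are 15 mm wide; open, the fingers measure 128 mm over their backs; the gripper's body (75 mm by 188 mm) begins 65 mm behind the grasp point.
Start: joints at [-1.381, 0.13, 1.488, -0, 1.523, -0.085], TCP at [0.163, -0.577, 0.219] pointing down, gripper open.
Joint ranges: [-2.96, 2.96], [-0.89, 2.26], [0.02, 2.5], [-1.34, 4.48], [0, 2.73], [-2.66, 2.66]. Speed limits (rad/s): [2.39, 2.39, 2.79, 3.14, 3.14, 3.14].

### API

Orientations are given as a rotation vector (axis times angle).
In Python, from plant import robot gives the robot as it stands.
- The arm moves only by the shell command python3 -m inch 'ROWS' [FORCE]. ROWS is JSON, a list that holds one entry, the list of rows, each a list of 7 numbers: the shift along the tool's x, y, z in cm, then the turn, a rotation vector about the tool's x, y, z in degrees, then the gripper command: -1 is fully open, 1 is shut, values between are in proportion. A call has 1 to 5 rows; each row shifts and turns the commanded pose from where the row before left it, along the tool's axes as they then stand; what a row does not reach is not made up. A row lasts 1/10 s, in which the tool goes at most 50 mm and 8.59 degrees, less where a joint would pass 70% of its speed; a pose out of reach is approached as far as the arm can. A call with a gripper value outside its range is refused whole. The fingers move at their own pace and stop on an object; FORCE is the grip in N (left out, the last holds). Time passes only in rows, so rows that do not move let the fingers close. It gives the time, the measured TCP pose, the force and the opening at its end, in the units of the state.
- robot.read_state(): the state, without advancing time (a new reading comes with each control period).
- robot.read_camera(name): name is "scene" or "top" or "wrist"; returns a dict with "image" (384x512x3 uint8, blue, green, red), "K" (3x3 intrinsics, pixels), "distortion" ([k1, k2, p1, p2, k3] as OpenCV has them; the pictures are not rectified), "R" (3x3) and "t" (3): a world point X has camera coordinates R X + t; the wrist camera has in their place "tool_from_camera" (4x4, takes a point from camera to tool coordinates, whose origin is the TCP and whose axes are the flange's). Camera axes: x right, y down, z forward; pixel columns grow to the right and rows downward; lengths in m; the calibration is good to about 2 mm. A picture is of the moment at which its call begins: read the wrist's pose just before it. There is no depth.
- robot.close_job(): hands the job in, once; it reports no verdict.
The state is a dict: "t": time; "q": joint angles; "dq": joint speeds; "joint_torque": joint torques, N m; "tool_pos": TCP position; "orientation": TCP orientation; "force": force on the tool from outside, world axes, zero at the start; "wrist_torque": the same for the moment, N m; "opening": finger opening in m.
Only numpy, scipy, OpenCV 4.12 (cv2) and the standard library are available. Lean on these libraries where they do the work, as an engineer would, in place of code of your own. Each camera call takes 0.05 s, during which the arm holds its last target. There are 200 camera calls.

## Working session

There is one attempt and no reset: what is moved stays moved. The work goes in short steps, Python scripts to look and compute and a shell command to move; the robot and the scene stay as the last step left them, time stands still between calls to the robot, and variables do not carry over. Pictures are saved under pics/ and viewed, about 8 in all and at most 12, crops included, and the job is handed in when it is done.

```bash
ls; mkdir -p pics; python3 - <<'E'
from plant import robot
import cv2,numpy as np
s=robot.read_state();print(s)
for n in("top","scene"):
    c=robot.read_camera(n);cv2.imwrite(f"pics/{n}0.png",c["image"]);print(n,c["K"],c["distortion"],c["R"],c["t"])
E
```

```text
pics
{'t': 0.0, 'q': array([-1.38141286e+00,  1.31137226e-01,  1.48924327e+00, -3.72369279e-06,
        1.52298751e+00, -8.53895677e-02]), 'dq': array([ 0.00143988, -0.00124482, -0.00155841, -0.00042826, -0.00053055,
       -0.00068947]), 'joint_torque': array([-3.41966545e-03, -5.59835887e+01, -4.91759992e+01,  7.65947462e-02,
        3.54166771e-02, -1.35723490e-04]), 'tool_pos': array([ 0.16271957, -0.57694369,  0.21762151]), 'orientation': array([-3.11023430e+00, -4.30013464e-01,  1.50688646e-04]), 'force': array([ 0.52748063, -0.38431655, -0.17373418]), 'wrist_torque': array([-0.0077336 , -0.01323658,  0.00380589]), 'opening': 0.09295495093791566}
top [[351.66231094   0.         253.29354855]
 [  0.         351.66231094 192.65083027]
 [  0.           0.           1.        ]] [-0.04672694  0.          0.          0.          0.        ] [[ 0.00971008 -0.99993959  0.00515059]
 [-0.97731355 -0.01057995 -0.2115332 ]
 [ 0.21157492 -0.00297973 -0.97735724]] [0.01373956 0.5645674  1.22798343]
scene [[377.41561639   0.         251.20465352]
 [  0.         377.41561639 192.02967755]
 [  0.           0.           1.        ]] [-0.02515485  0.          0.          0.          0.        ] [[ 0.73017343  0.68308309 -0.01562856]
 [ 0.45515289 -0.50333514 -0.73449955]
 [-0.50959062  0.52919867 -0.67842919]] [-0.40075212 -0.16322984  1.66272847]
```

```bash
python3 - <<'E'
import cv2
cv2.imwrite("pics/top0b.png",cv2.resize(cv2.imread("pics/top0.png"),(800,600),interpolation=cv2.INTER_CUBIC))
E
```

```text
(no output)
```

View pics/top0b.png

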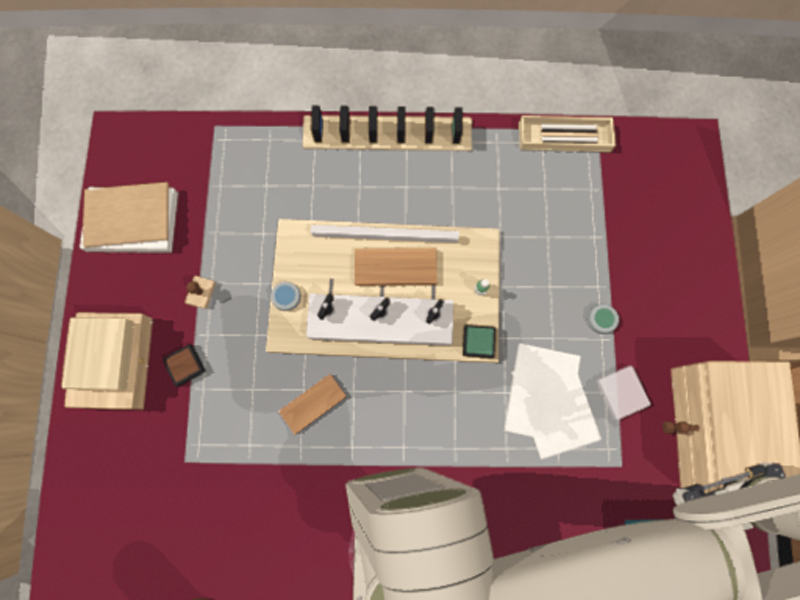

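View pics/scene0.png

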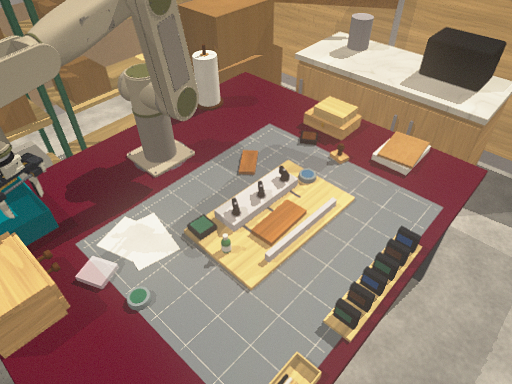

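The top view (800x600) shows the jaw at about (308–453, 292–343) and the fence from (311,228) to (460,238). The blank is at (397,267) and the knobs are at (326,307), (380,309) and (434,312). The board corners are near (278,220), (500,229), (500,361) and (266,351). Next I'll measure the jaw and fence with masks.

```bash
cat > h.py <<'E'
import cv2,numpy as np
from scipy.spatial.transform import Rotation as Ro
def cast(c,px,z,R=None,t=None):
    R=np.array(c["R"] if R is None else R);t=np.array(c["t"] if t is None else t)
    u=cv2.undistortPoints(np.float64(px).reshape(-1,1,2),np.array(c["K"]),np.array(c["distortion"])).reshape(-1,2)
    d=np.c_[u,np.ones(len(u))]@R; o=-R.T@t
    return o+d*((z-o[2])/d[:,2])[:,None]
def wristRt(c,s):
    T=np.eye(4);T[:3,:3]=Ro.from_rotvec(s["orientation"]).as_matrix();T[:3,3]=s["tool_pos"]
    M=np.linalg.inv(T@np.array(c["tool_from_camera"]));return M[:3,:3],M[:3,3]
def blobs(m,amin):
    cs,_=cv2.findContours(m.astype(np.uint8),cv2.RETR_EXTERNAL,cv2.CHAIN_APPROX_NONE)
    return [k for k in cs if cv2.contourArea(k)>amin]
E
python3 - <<'E'
from h import *
from plant import robot
c=robot.read_camera("top");im=c["image"];hsv=cv2.cvtColor(im,cv2.COLOR_BGR2HSV).astype(int)
roi=np.zeros(im.shape[:2],bool);roi[138:232,170:322]=1
print("jaw hsv",hsv[212,220],"fence",hsv[149,250],"mat",hsv[130,250],"blank",hsv[170,250],"board",hsv[158,200])
m=roi&(hsv[...,1]<45)&(hsv[...,2]>150)
for k in blobs(m,60):
    r=cv2.minAreaRect(k);b=cv2.boxPoints(r);w=cast(c,b,.054)
    print("white",cv2.contourArea(k),r,"\n",w.round(3).tolist(), "sides",np.linalg.norm(w[0]-w[1]).round(3),np.linalg.norm(w[1]-w[2]).round(3))
for k in blobs(roi&(hsv[...,2]<60),8):
    r=cv2.minAreaRect(k);print("dark",cv2.contourArea(k),r,cast(c,[r[0]],.1).round(3).tolist())
m=roi&(hsv[...,1]>95)&(hsv[...,0]<15)
for k in blobs(m,60):
    r=cv2.minAreaRect(k);w=cast(c,cv2.boxPoints(r),.04);print("blank",cv2.contourArea(k),w.round(3).tolist())
E
```

```text
jaw hsv [ 11  17 239] fence [ 12  18 238] mat [ 20   9 163] blank [ 14 125 186] board [ 19  70 242]
white 2156.0 ((242.94244384765625, 203.82357788085938), (93.25971984863281, 28.494821548461914), 2.4895529747009277) 
 [[0.477, 0.228, 0.054], [0.583, 0.228, 0.054], [0.571, -0.116, 0.054], [0.465, -0.111, 0.054]] sides 0.106 0.344
white 452.5 ((245.9868621826172, 148.37744140625), (94.22174835205078, 6.449565410614014), 1.9978801012039185) 
 [[0.729, 0.227, 0.054], [0.755, 0.228, 0.054], [0.746, -0.13, 0.054], [0.72, -0.129, 0.054]] sides 0.026 0.358
white 1070.5 ((245.5, 172.0), (68.0, 151.0), 90.0) 
 [[0.776, 0.34, 0.054], [0.782, -0.237, 0.054], [0.518, -0.229, 0.054], [0.513, 0.324, 0.054]] sides 0.577 0.264
dark 8.5 ((302.00653076171875, 222.2716064453125), (26.172473907470703, 12.399613380432129), 46.636573791503906) [[0.452, -0.151, 0.1]]
dark 20.0 ((276.70001220703125, 202.9000244140625), (5.692099571228027, 7.589465618133545), 18.43494987487793) [[0.52, -0.063, 0.1]]
dark 38.5 ((243.90589904785156, 198.27647399902344), (5.423261642456055, 15.076667785644531), 40.601295471191406) [[0.535, 0.053, 0.1]]
dark 42.5 ((209.40003967285156, 196.2000274658203), (6.260990142822266, 16.099689483642578), 26.56505012512207) [[0.541, 0.175, 0.1]]
blank 1093.5 [[0.699, 0.121, 0.04], [0.701, -0.077, 0.04], [0.611, -0.077, 0.04], [0.609, 0.118, 0.04]]
```

```bash
python3 -c "
from plant import robot
print(robot.read_camera('wrist')['tool_from_camera'],robot.read_camera('wrist')['K'])"
python3 -m inch '[[[0,0,0,0,0,6,0.5],[0,0,0,0,0,6,0.5],[0,0,0,0,0,5.5,0.5],[1.5,-4,0,0,0,0,0.5],[1.5,-4,0,0,0,0,0.5]]]'
python3 -m inch '[[[1.5,-4,0,0,0,0,0.5],[1.5,-4,0,0,0,0,0.5],[1.5,-4,0,0,0,0,0.5],[1.5,-4,0,0,0,0,0.5],[1.5,-4,0,0,0,0,0.5]]]'
python3 -m inch '[[[1.5,-4,0,0,0,0,0.5],[1.5,-4,0,0,0,0,0.5],[1.5,-4,0,0,0,0,0.5],[1.5,-4,0,0,0,0,0.5],[1.5,-4,0,0,0,0,0.5]]]'
```

```text
[[ 4.57110045e-04 -9.55867365e-01 -2.93798183e-01  8.24120747e-02]
 [ 9.99999719e-01  2.62298585e-04  7.02479701e-04  4.35229164e-04]
 [-5.94414573e-04 -2.93798422e-01  9.55867216e-01 -1.65241910e-01]
 [ 0.00000000e+00  0.00000000e+00  0.00000000e+00  1.00000000e+00]] [[279.9305122    0.         256.50392185]
 [  0.         279.9305122  185.38180801]
 [  0.           0.           1.        ]]
t: 0.75
tool_pos: [0.195, -0.4977, 0.2176]
orientation: [-3.14, 0.051, 0.001]
force: [0.6, 0.5, 0.8]
opening: 0.0575
t: 1.25
tool_pos: [0.2766, -0.2992, 0.2186]
orientation: [3.141, -0.049, 0.0]
force: [0.3, 0.4, 0.8]
opening: 0.0239
t: 1.75
tool_pos: [0.3578, -0.1016, 0.2189]
orientation: [3.141, -0.049, 0.002]
force: [0.7, -1.1, -0.5]
opening: 0.0235
```

```bash
python3 -m inch '[[[1.5,-3.5,0,0,0,0,1],[1.5,-3.5,0,0,0,0,1],[1.5,-3.5,0,0,0,0,1],[1.5,-3.5,0,0,0,0,1],[0,0,0,0,0,0,1]]]'
cat > look.py <<'E'
from h import *
from plant import robot
import sys
s=robot.read_state();c=robot.read_camera("wrist");R,t=wristRt(c,s)
np.savez("w%s.npz"%sys.argv[1],K=c["K"],distortion=c["distortion"],R=R,t=t,image=c["image"])
cv2.imwrite("pics/w%s.png"%sys.argv[1],c["image"]);print(s["tool_pos"],s["t"])
E
python3 look.py 1
```

```text
t: 2.25
tool_pos: [0.4225, 0.0385, 0.2185]
orientation: [-3.14, 0.041, -0.0]
force: [0.0, 0.3, 0.1]
opening: 0.0005
[0.42249188 0.03846518 0.21853519] 2.25
```

View pics/w1.png

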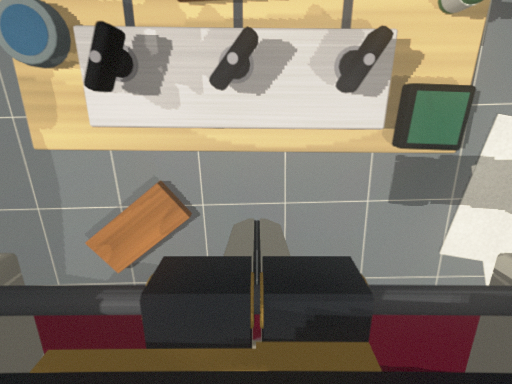

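The wrist view shows the jaw with corners near (77,30), (395,31), (388,130) and (91,124). The knob bars lie at about (104,57), (234,58) and (365,60), each partly turned. The decoy wood block is at (138,226).

```bash
cat > meas.py <<'E'
from h import *
import sys
def knobs(c,roi):
    im=c["image"];g=cv2.cvtColor(im,cv2.COLOR_BGR2HSV)
    x0,x1,y0,y1=roi;m=np.zeros(g.shape[:2],np.uint8);m[y0:y1,x0:x1]=(g[y0:y1,x0:x1,2]<75)
    m=cv2.morphologyEx(m,cv2.MORPH_CLOSE,np.ones((9,9)))
    for k in blobs(m,250):
        r=cv2.minAreaRect(k);b=cv2.boxPoints(r);e=[np.linalg.norm(b[1]-b[0]),np.linalg.norm(b[2]-b[1])]
        i=int(np.argmax(e)); w=cast(c,b,.104,c["R"],c["t"]);v=w[i+1]-w[i]
        print("knob px",np.round(r[0]),"world",w.mean(0).round(3),"len %.3f wid %.3f ang %.1f"%(np.linalg.norm(v),np.linalg.norm(w[(i+2)%4]-w[i+1]),np.degrees(np.arctan2(v[1],v[0]))%180))
E
python3 - <<'E'
from meas import *
c=np.load("w1.npz")
knobs(c,(60,395,0,120))
g=cv2.cvtColor(c["image"],cv2.COLOR_BGR2HSV);m=((g[...,1]<40)&(g[...,2]>150)).astype(np.uint8);m[150:]=0;m[:,400:]=0
for k in blobs(m,3000):
    h=cv2.convexHull(k);a=cv2.approxPolyDP(h,8,True)[:,0].astype(float);print(a.tolist(),cast(c,a,.056,c["R"],c["t"]).round(4).tolist())
E
```

```text
knob px [238.  61.] world [0.538 0.053 0.104] len 0.059 wid 0.023 ang 140.1
knob px [360.  57.] world [ 0.538 -0.059  0.104] len 0.062 wid 0.026 ang 144.3
knob px [112.  59.] world [0.542 0.168 0.104] len 0.060 wid 0.038 ang 156.7
knob px [64. 40.] world [0.559 0.206 0.104] len 0.037 wid 0.008 ang 166.4
[[84.0, 85.0], [117.0, 27.0], [396.0, 30.0], [381.0, 128.0], [91.0, 125.0]] [[0.5243, 0.2247, 0.056], [0.5797, 0.1788, 0.056], [0.5694, -0.1106, 0.056], [0.4696, -0.106, 0.056], [0.4813, 0.2259, 0.056]]
```

```bash
python3 -m inch '[[[1.1,-0.9,3,0,0,0.5,1],[1.1,-0.9,3.8,0,0,0,1],[0,0,3.8,0,0,0,1],[0,0,3.8,0,0,0,1],[0,0,3.8,0,0,0,1]]]'
python3 -m inch '[[[0.5,0,0,0,0,0,1],[0.5,0,0,0,0,0,1],[0.5,0,0,0,0,0,1],[0.5,0,0,0,0,0,1],[0.5,0,0,0,0,0,1]]]'
```

```text
t: 2.8
tool_pos: [0.4441, 0.0509, 0.0354]
orientation: [3.141, -0.063, 0.001]
force: [0.5, 0.1, 0.1]
opening: 0.0004
t: 3.3
tool_pos: [0.4702, 0.051, 0.0384]
orientation: [3.141, -0.062, 0.001]
force: [-7.0, -0.2, 5.8]
opening: 0.0003
```

```bash
python3 -m inch '[[[0.7,0,0,0,0,0,1],[0.7,0,0,0,0,0,1],[0.7,0,0,0,0,0,1],[0.7,0,0,0,0,0,1],[0.5,0,0,0,0,0,1]]]'
python3 -m inch '[[[0.4,0,0,0,0,0,1],[0.3,0,0,0,0,0,1],[0.3,0,0,0,0,0,1]]]'
```

```text
t: 3.8
tool_pos: [0.5027, 0.0499, 0.0381]
orientation: [-3.141, 0.061, 0.001]
force: [-7.4, 0.2, 6.4]
opening: 0.0002
t: 4.1
tool_pos: [0.5123, 0.0495, 0.0381]
orientation: [-3.141, 0.061, 0.002]
force: [-9.5, 0.5, 6.8]
opening: 0.0005
```

```bash
python3 -m inch '[[[0.2,0,0,0,0,0,1],[0.2,0,0,0,0,0,1],[0.1,0,0,0,0,0,1]]]'
python3 -m inch '[[[0.2,0,0,0,0,0,1],[0.1,0,0,0,0,0,1]]]'
python3 - <<'E'
from h import *
from plant import robot
c=robot.read_camera("top");im=c["image"];cv2.imwrite("pics/top1.png",cv2.resize(im[130:240,165:325],(800,550),interpolation=cv2.INTER_CUBIC))
E
```

```text
t: 4.4
tool_pos: [0.5173, 0.0494, 0.0381]
orientation: [-3.141, 0.061, 0.001]
force: [-8.4, 0.7, 5.3]
opening: 0.0001
t: 4.6
tool_pos: [0.5202, 0.0493, 0.0381]
orientation: [-3.141, 0.061, 0.002]
force: [-8.8, 0.5, 6.2]
opening: 0.001
```

View pics/top1.png

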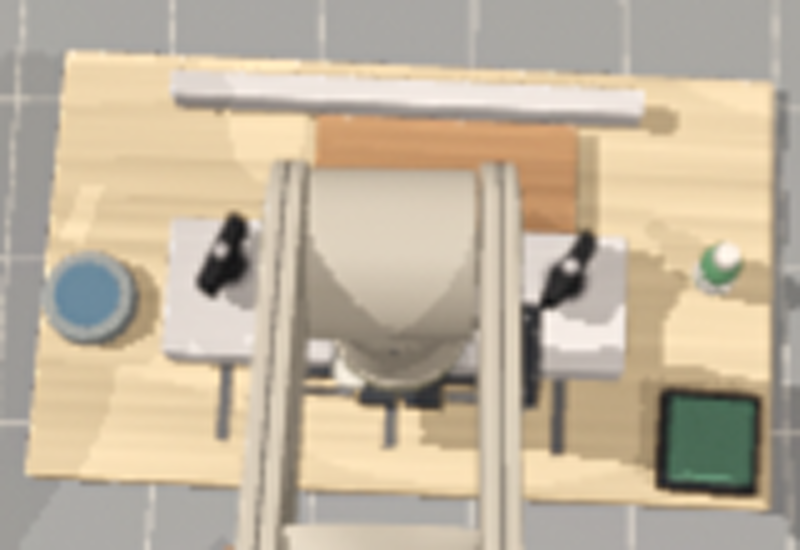

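The top view shows the blank (316–578, 118–232) nearly at the fence, and the jaw's front edge near row 228 pressing on the blank. No hard stop yet, so I'll keep pushing in small steps.

```bash
python3 -m inch '[[[0.2,0,0,0,0,0,1],[0.1,0,0,0,0,0,1],[0,0,0,0,0,0,1]]]'
python3 -m inch '[[[0.2,0,0,0,0,0,1],[0.1,0,0,0,0,0,1],[0,0,0,0,0,0,1]]]'
```

```text
t: 4.95
tool_pos: [0.5233, 0.0492, 0.038]
orientation: [-3.141, 0.061, 0.001]
force: [-7.4, 1.5, 4.3]
opening: 0.0003
t: 5.25
tool_pos: [0.5262, 0.0491, 0.038]
orientation: [-3.141, 0.061, 0.001]
force: [-6.4, 0.4, 3.4]
opening: 0.0006
```

```bash
python3 -m inch '[[[0.1,0,0,0,0,0,1],[0.1,0,0,0,0,0,1],[0.1,0,0,0,0,0,1]]]'
python3 -m inch '[[[0.1,0,0,0,0,0,1],[0.1,0,0,0,0,0,1],[0,0,0,0,0,0,1]]]'
```

```text
t: 5.55
tool_pos: [0.5271, 0.049, 0.0379]
orientation: [-3.141, 0.061, 0.009]
force: [-22.6, -0.2, 19.3]
opening: 0.0005
t: 5.85
tool_pos: [0.5271, 0.0491, 0.0379]
orientation: [-3.141, 0.061, 0.016]
force: [-31.4, 0.7, 26.2]
opening: 0.0004
```

Hard stop at x=0.5271 with force climbing to 31 N, so the jaw is snug. I'll retreat, rise and check.

```bash
python3 -m inch '[[[-0.5,0,0,0,0,0,1],[-1,0,0,0,0,0,1],[-1.5,0,0,0,0,0,1],[-1,0,-4,0,0,0,1],[-0.5,0,-4,0,0,0,0.1]]]'
python3 -m inch '[[[0,0,-4,0,0,0,0.1],[0,0,-4,0,0,0,0.1],[0,0,-3,0,0,0,0.1],[0,0,0,0,0,0,0.1],[0,0,0,0,0,0,0.1]]]'
python3 look.py 2; python3 -c "
from meas import *
knobs(np.load('w2.npz'),(60,440,0,220))"
```

```text
t: 6.35
tool_pos: [0.4845, 0.0505, 0.1169]
orientation: [3.141, -0.062, -0.004]
force: [0.3, 0.1, 0.7]
opening: 0.0049
t: 6.85
tool_pos: [0.4871, 0.0504, 0.228]
orientation: [-3.141, 0.062, -0.005]
force: [0.0, 0.7, -0.2]
opening: 0.0409
[0.48710197 0.0504286  0.22803872] 6.85
knob px [416. 165.] world [ 0.496 -0.118  0.104] len 0.063 wid 0.051 ang 8.5
knob px [81. 94.] world [0.581 0.218 0.104] len 0.052 wid 0.025 ang 179.8
knob px [249.  63.] world [0.602 0.053 0.104] len 0.059 wid 0.023 ang 143.7
knob px [368.  58.] world [ 0.602 -0.06   0.104] len 0.062 wid 0.027 ang 144.7
knob px [129.  64.] world [0.606 0.167 0.104] len 0.060 wid 0.036 ang 156.5
```

View pics/w2.png

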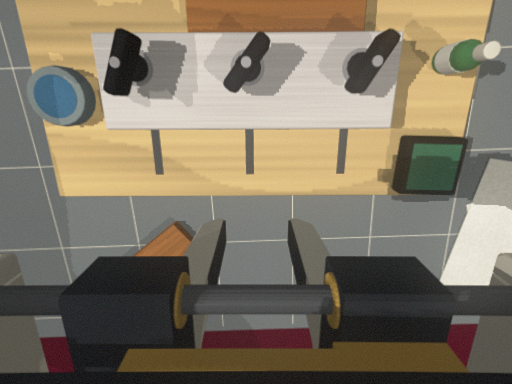

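Wrist view: the blank touches the jaw front (row ~30). Knob-top dots are at (114,62), (246,62) and (377,61). The bars tilt up-right, and the grey feet are visible. I'll measure the dots and bar angles with a tighter mask.

```bash
python3 - <<'E'
from meas import *
c=np.load("w2.npz");D=[(114,62),(246,62),(377,61)]
g=cv2.cvtColor(c["image"],cv2.COLOR_BGR2HSV)
for d in D:
    x,y=d;w=np.zeros(g.shape[:2],np.uint8);w[y-12:y+12,x-12:x+12]=g[y-12:y+12,x-12:x+12,2]>110
    n,l,st,ce=cv2.connectedComponentsWithStats(w);i=l[y,x]
    P=cast(c,[ce[i]],.104,c["R"],c["t"])[0]
    m=np.zeros(g.shape[:2],np.uint8);m[20:110,x-35:x+35]=g[20:110,x-35:x+35,2]<45
    k=max(blobs(m,50),key=cv2.contourArea);r=cv2.minAreaRect(k);b=cv2.boxPoints(r);ww=cast(c,b,.104,c["R"],c["t"])
    e=[np.linalg.norm(ww[1]-ww[0]),np.linalg.norm(ww[2]-ww[1])];j=int(np.argmax(e));v=ww[j+1]-ww[j]
    print("dot",ce[i].round(1),P.round(4),"bar c",ww.mean(0).round(3),np.round(e,3),"ang %.1f"%(np.degrees(np.arctan2(v[1],v[0]))%180))
m=((g[...,1]<40)&(g[...,2]>150)).astype(np.uint8);m[135:]=0;m[:,420:]=0
for k in blobs(m,3000):
    a=cv2.approxPolyDP(cv2.convexHull(k),8,True)[:,0].astype(float);print(a.tolist(),cast(c,a,.056,c["R"],c["t"]).round(4).tolist())
E
```

```text
dot [108.2  60.6] [0.61   0.1855 0.104 ] bar c [0.606 0.167 0.104] [0.059 0.035] ang 156.8Traceback (most recent call last):
  File "<stdin>", line 9, in <module>
ValueError: max() iterable argument is empty
```

```bash
python3 - <<'E'
from h import *
c=np.load("w2.npz");im=c["image"]
a=[cv2.resize(im[20:110,x-40:x+40],None,fx=3.3,fy=5,interpolation=cv2.INTER_CUBIC) for x in (120,246,372)]
o=[cv2.resize(im[20:110,x-40:x+40],(264,297),interpolation=cv2.INTER_CUBIC) for x in (120,246,372)]
cv2.imwrite("pics/crop2.png",cv2.convertScaleAbs(np.hstack(o),alpha=1.6))
print(cast(c,[(114,62),(246,62),(377,61)],.104,c["R"],c["t"]).round(4))
E
```

```text
[[ 0.6086  0.1803  0.104 ]
 [ 0.6041  0.0554  0.104 ]
 [ 0.5999 -0.0688  0.104 ]]
```

View pics/crop2.png

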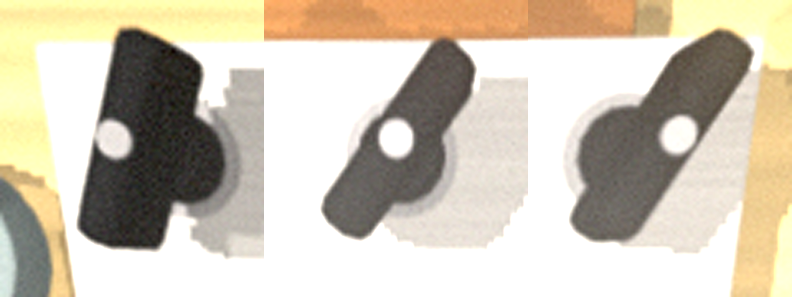

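```bash
python3 -c "
from plant import robot
print(robot.read_state()['q'].round(3))"
python3 -m inch '[[[0,0,0,0,0,-8.5,0.1],[0,0,0,0,0,-8.5,0.1],[0,0,0,0,0,-8.5,0.1],[0,0,0,0,0,-8.5,0.1],[0,0,0,0,0,-8.5,0.1]]]'
python3 -c "
from plant import robot
print(robot.read_state()['q'].round(3))"
```

```text
[-0.002 -0.178  1.778 -0.     1.542  1.609]
t: 7.4
tool_pos: [0.4852, 0.0504, 0.2245]
orientation: [-2.945, -1.089, 0.005]
force: [0.3, 0.9, -0.1]
opening: 0.0417
[-0.002 -0.176  1.78   0.     1.542  0.861]
```

```bash
python3 -m inch '[[[0,0,0,0,0,-8.58,0.1],[0,0,0,0,0,-8.58,0.1],[0,0,0,0,0,-8.58,0.1],[0,0,0,0,0,-8.58,0.1],[0,0,0,0,0,-8.58,0.1]]]'
python3 -m inch '[[[0,0,0,0,0,-8.58,0.1],[0,0,0,0,0,-8.58,0.1],[0,0,0,0,0,-8.58,0.1],[0,0,0,0,0,-8.58,0.1],[0,0,0,0,0,-8.58,0.1]]]'
python3 -m inch '[[[0,0,0,0,0,-8.58,0.1],[0,0,0,0,0,-8.58,0.1]]]'
cat > go.py <<'E'
from h import *
from plant import robot
import sys
s=robot.read_state();R=Ro.from_rotvec(s["orientation"]).as_matrix()
T=np.array([float(v) for v in sys.argv[1:4]])
print("pos",s["tool_pos"].round(4),"yaw %.2f"%np.degrees(np.arctan2(R[1,0],R[0,0])),"tilt",(R[:2,2]).round(4),"tool cm",(R.T@(T-s["tool_pos"])*100).round(2),"q6 %.2f"%s["q"][5],"force",s["force"].round(1),"open %.4f"%s["opening"],"t",s["t"])
E
python3 go.py .604 .0554 .12
```

```text
t: 7.9
tool_pos: [0.4852, 0.0504, 0.2245]
orientation: [-2.342, -2.09, 0.004]
force: [0.4, -0.1, 0.3]
opening: 0.0419
t: 8.4
tool_pos: [0.4852, 0.0504, 0.2245]
orientation: [-1.415, -2.801, 0.002]
force: [-0.1, 0.8, 0.0]
opening: 0.042
t: 8.6
tool_pos: [0.4852, 0.0504, 0.2245]
orientation: [-0.981, -2.981, 0.002]
force: [-0.1, 0.2, -0.7]
opening: 0.0419
pos [0.4852 0.0504 0.2245] yaw 143.56 tilt [-0.0033 -0.    ] tool cm [-9.29  7.48 10.41] q6 -0.94 force [-0.1  0.2 -0.7] open 0.0419 t 8.6
```

```bash
python3 -m inch '[[[-3.1,2.5,2.3,0,0,0,0.1],[-3.1,2.5,2.3,0,0,0,0.1],[-3.1,2.48,2.3,0,0,0,0.1],[0,0,2.3,0,0,0,0.1],[0,0,0,0,0,0,0.1]]]'; python3 go.py .604 .0554 .072; python3 look.py 3
```

```text
t: 9.1
tool_pos: [0.6017, 0.0545, 0.1271]
orientation: [-0.988, -2.97, 0.006]
force: [-1.5, -0.1, 0.0]
opening: 0.0416
pos [0.6017 0.0545 0.1271] yaw 143.20 tilt [-0.0121 -0.    ] tool cm [-0.19  0.25  5.51] q6 -0.92 force [-1.5 -0.1  0. ] open 0.0416 t 9.1
[0.60166733 0.05454275 0.12711213] 9.1
```

View pics/w3.png

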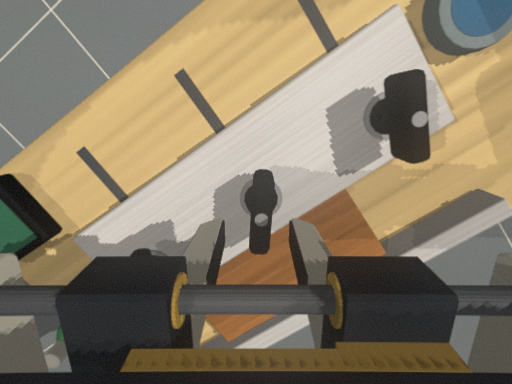

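The middle bar at (262,210) stands upright in the wrist image, centred between the finger tips (~208 and ~308) and aligned. Next: descend and grip.

```bash
python3 -m inch '[[[-0.1,0.1,1.4,0,0,0,0.1],[-0.1,0.1,1.4,0,0,0,0.1],[0,0,1.4,0,0,0,0.1],[0,0,1.2,0,0,0,0.1],[0,0,0,0,0,0,0.1]]]'
python3 -m inch '[[[0,0,0,0,0,0,1],[0,0,0,0,0,0,1],[0,0,0,0,0,0,1],[0,0,0,0,0,0,1]]]' 15
python3 go.py .604 .0554 .072
```

```text
t: 9.65
tool_pos: [0.6065, 0.055, 0.0781]
orientation: [-0.99, -2.978, 0.002]
force: [0.0, 0.4, 0.0]
opening: 0.042
t: 10.05
tool_pos: [0.6084, 0.0534, 0.0815]
orientation: [0.991, 2.98, -0.004]
force: [-3.2, -3.8, 5.5]
opening: 0.0157
pos [0.6084 0.0534 0.0815] yaw 143.20 tilt [-0.     -0.0028] tool cm [ 0.47 -0.1   0.95] q6 -0.92 force [-3.2 -3.8  5.5] open 0.0157 t 10.05
```

```bash
python3 -m inch '[[[0,0,0,0,0,0,0.4],[0,0,0,0,0,0,0.4],[0,0,0,0,0,0,0.4]]]'; python3 go.py .604 .0554 .072
```

```text
t: 10.35
tool_pos: [0.6085, 0.0553, 0.0808]
orientation: [0.991, 2.981, 0.001]
force: [0.2, 0.3, 0.5]
opening: 0.0278
pos [0.6085 0.0553 0.0808] yaw 143.21 tilt [0.0004 0.0003] tool cm [ 0.37 -0.26  0.88] q6 -0.92 force [0.2 0.3 0.5] open 0.0278 t 10.35
```

```bash
python3 -m inch '[[[0.2,-0.1,0.4,0,0,0,0.4],[0.17,-0.1,0.4,0,0,0,0.4],[0,0,0,0,0,0,0.4]]]'; python3 go.py .604 .0554 .072
python3 -m inch '[[[0,0,0,0,0,0,1],[0,0,0,0,0,0,1],[0,0,0,0,0,0,1]]]' 15
python3 go.py .604 .0554 .072
```

```text
t: 10.65
tool_pos: [0.6031, 0.0558, 0.0714]
orientation: [-0.991, -2.979, 0.001]
force: [-1.0, 0.1, 0.1]
opening: 0.0281
pos [0.6031 0.0558 0.0714] yaw 143.22 tilt [-0.0019  0.    ] tool cm [-0.09  0.02 -0.06] q6 -0.92 force [-1.   0.1  0.1] open 0.0281 t 10.65
t: 10.95
tool_pos: [0.6045, 0.0561, 0.0727]
orientation: [0.991, 2.981, 0.001]
force: [0.8, 2.8, -1.7]
opening: 0.016
pos [0.6045 0.0561 0.0727] yaw 143.21 tilt [0.0006 0.0007] tool cm [-0.   -0.09  0.07] q6 -0.92 force [ 0.8  2.8 -1.7] open 0.0160 t 10.95
```

Gripped, well centred. Turning clockwise.

```bash
python3 -m inch '[[[0,0,0,0,0,8,1],[0,0,0,0,0,8,1],[0,0,0,0,0,8,1],[0,0,0,0,0,8,1],[0,0,0,0,0,8,1]]]' 20
python3 -m inch '[[[0,0,0,0,0,6,1],[0,0,0,0,0,4,1],[0,0,0,0,0,0,1]]]'
cat >> go.py <<'E'
print("torque",s["wrist_torque"].round(2))
E
python3 go.py .604 .0554 .072
```

```text
t: 11.45
tool_pos: [0.6044, 0.0561, 0.0727]
orientation: [1.958, 2.457, 0.001]
force: [1.5, 2.6, -2.1]
opening: 0.0156
t: 11.75
tool_pos: [0.6044, 0.056, 0.0727]
orientation: [-2.16, -2.282, -0.001]
force: [2.7, 3.1, -1.3]
opening: 0.0157
pos [0.6044 0.056  0.0727] yaw 93.15 tilt [0.0005 0.0005] tool cm [-0.06 -0.05  0.07] q6 -0.05 force [ 2.7  3.1 -1.3] open 0.0157 t 11.75
torque [ 0.46 -0.33 -0.03]
```

```bash
for i in 1; do python3 -m inch '[[[0,0,0,0,0,3,1],[0,0,0,0,0,2,1],[0,0,0,0,0,0,1]]]'; python3 go.py .604 .0554 .072
python3 -m inch '[[[0,0,0,0,0,1.5,1],[0,0,0,0,0,1.5,1],[0,0,0,0,0,0,1]]]'; python3 go.py .604 .0554 .072; done
```

```text
t: 12.05
tool_pos: [0.6045, 0.056, 0.0728]
orientation: [2.254, 2.188, 0.001]
force: [1.5, 3.5, -0.8]
opening: 0.0157
pos [0.6045 0.056  0.0728] yaw 88.30 tilt [0.0005 0.0005] tool cm [-0.07 -0.04  0.08] q6 0.04 force [ 1.5  3.5 -0.8] open 0.0157 t 12.05
torque [ 0.53 -0.37 -0.06]
t: 12.35
tool_pos: [0.6044, 0.0558, 0.0728]
orientation: [2.313, 2.126, 0.001]
force: [3.2, 3.8, -1.1]
opening: 0.0164
pos [0.6044 0.0558 0.0728] yaw 85.19 tilt [0.0005 0.0001] tool cm [-0.04 -0.04  0.08] q6 0.09 force [ 3.2  3.8 -1.1] open 0.0164 t 12.35
torque [ 0.6  -0.52  0.48]
```

```bash
python3 -m inch '[[[0,0,0,0,0,2,1],[0,0,0,0,0,0,1]]]'; python3 go.py .604 .0554 .072
python3 -m inch '[[[0,0,0,0,0,-2,0.1],[0,0,0,0,0,0,0.1],[0,0,0,0,0,0,0.1],[0,0,0,0,0,0,0.1]]]'
python3 -m inch '[[[0,0,-3,0,0,0,0.1],[0,0,-3,0,0,0,0.1],[0,0,-3,0,0,0,0.1]]]'; python3 go.py .6086 .1803 .13
```

```text
t: 12.55
tool_pos: [0.6044, 0.0555, 0.0728]
orientation: [2.349, 2.086, 0.0]
force: [2.0, 2.6, -0.5]
opening: 0.0166
pos [0.6044 0.0555 0.0728] yaw 83.21 tilt [ 0.0005 -0.0003] tool cm [-0.02 -0.04  0.08] q6 0.13 force [ 2.   2.6 -0.5] open 0.0166 t 12.55
torque [ 0.3  -0.5   0.46]
t: 12.95
tool_pos: [0.604, 0.0553, 0.0726]
orientation: [-2.313, -2.126, 0.001]
force: [0.4, -0.4, -0.0]
opening: 0.0406
t: 13.25
tool_pos: [0.6038, 0.0555, 0.1634]
orientation: [-2.313, -2.126, 0.001]
force: [0.9, -0.2, 0.8]
opening: 0.042
pos [0.6038 0.0555 0.1634] yaw 85.18 tilt [-0.0009 -0.0001] tool cm [12.48 -0.57  3.34] q6 0.09 force [ 0.9 -0.2  0.8] open 0.0420 t 13.25
torque [-0.06 -0.12 -0.01]
```

Middle knob is tight: torque rose to 0.46 N m and the gripper slipped past the stop. Now the left knob, which needs yaw 166°.

```bash
python3 -m inch '[[[0,0,0,0,0,-8.1,0.1],[0,0,0,0,0,-8.1,0.1],[0,0,0,0,0,-8.1,0.1],[0,0,0,0,0,-8.1,0.1],[0,0,0,0,0,-8.1,0.1]]]'
python3 -m inch '[[[0,0,0,0,0,-8.1,0.1],[0,0,0,0,0,-8.1,0.1],[0,0,0,0,0,-8.1,0.1],[0,0,0,0,0,-8.1,0.1],[0,0,0,0,0,-8.1,0.1]]]'
python3 go.py .609 .1805 .125
```

```text
t: 13.75
tool_pos: [0.6041, 0.0555, 0.1626]
orientation: [-1.426, -2.799, 0.0]
force: [0.0, 0.6, -0.4]
opening: 0.0418
t: 14.25
tool_pos: [0.6041, 0.0555, 0.1626]
orientation: [-0.369, -3.12, 0.0]
force: [-0.0, 0.5, -0.5]
opening: 0.0415
pos [0.6041 0.0555 0.1626] yaw 166.52 tilt [-0.0003 -0.0002] tool cm [ 2.44 12.27  3.76] q6 -1.33 force [-0.   0.5 -0.5] open 0.0415 t 14.25
torque [ 0.02 -0.13  0.02]
```

```bash
python3 -m inch '[[[0.8,4.1,0,0,0,0,0.1],[0.8,4.1,0,0,0,0,0.1],[0.84,4.07,1.8,0,0,0,0.1],[0,0,1.8,0,0,0,0.1],[0,0,0,0,0,0,0.1]]]'; python3 look.py 4;python3 go.py .609 .1805 .072
```

```text
t: 14.75
tool_pos: [0.6075, 0.1813, 0.1233]
orientation: [-0.374, -3.114, 0.003]
force: [-0.7, -1.1, -0.4]
opening: 0.0418
[0.60745696 0.18133143 0.12328183] 14.75
pos [0.6083 0.1806 0.1249] yaw 166.24 tilt [-0.0036 -0.0011] tool cm [-0.08  0.02  5.29] q6 -1.12 force [ 0.3 -0.8 -0.2] open 0.0420 t 14.8
torque [ 0.03 -0.18 -0.01]
```

View pics/w4.png

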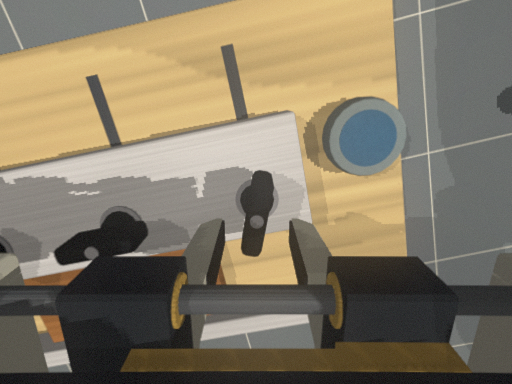

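The middle bar now lies parallel to the jaw edge. The left bar at (257,212) is centred but tilted about 9° clockwise, so I'll turn +8.5°, descend and grip.

```bash
python3 -m inch '[[[0,0,0,0,0,8.5,0.1],[0,0,2,0,0,0,0.1],[0,0,2,0,0,0,0.1],[0,0,1.3,0,0,0,0.1],[0,0,0,0,0,0,0.1]]]'; python3 go.py .609 .1805 .072
python3 -m inch '[[[0,0,0,0,0,0,1],[0,0,0,0,0,0,1],[0,0,0,0,0,0,1],[0,0,0,0,0,0,1]]]' 20; python3 go.py .609 .1805 .072
```

```text
t: 15.3
tool_pos: [0.6086, 0.1794, 0.072]
orientation: [-0.609, -3.079, 0.002]
force: [-0.4, -0.2, -0.7]
opening: 0.0418
pos [0.6086 0.1794 0.072 ] yaw 157.63 tilt [-0.0031 -0.0008] tool cm [0.01 0.11 0.  ] q6 -0.97 force [-0.4 -0.2 -0.7] open 0.0418 t 15.3
torque [-0.03 -0.13  0.  ]
t: 15.7
tool_pos: [0.6103, 0.1805, 0.0747]
orientation: [0.607, 3.081, 0.0]
force: [0.0, -0.3, 7.1]
opening: 0.0153
pos [0.6103 0.1805 0.0747] yaw 157.70 tilt [ 0.0013 -0.0002] tool cm [ 0.12 -0.05  0.27] q6 -0.97 force [ 0.  -0.3  7.1] open 0.0153 t 15.7
torque [ 0.1   0.03 -0.12]
```

Remaining turn is about 69.5°.

```bash
python3 -m inch '[[[0,0,0,0,0,8,1],[0,0,0,0,0,8,1],[0,0,0,0,0,8,1],[0,0,0,0,0,8,1],[0,0,0,0,0,8,1]]]'
python3 -m inch '[[[0,0,0,0,0,8,1],[0,0,0,0,0,8,1],[0,0,0,0,0,6,1],[0,0,0,0,0,4,1],[0,0,0,0,0,0,1]]]'
python3 go.py .609 .1805 .072
python3 -m inch '[[[0,0,0,0,0,3,1],[0,0,0,0,0,2,1],[0,0,0,0,0,1.5,1],[0,0,0,0,0,0,1]]]';python3 go.py .609 .1805 .072
```

```text
t: 16.2
tool_pos: [0.6096, 0.1797, 0.0747]
orientation: [1.632, 2.684, -0.002]
force: [-6.5, -5.8, 7.8]
opening: 0.0159
t: 16.7
tool_pos: [0.609, 0.1796, 0.0747]
orientation: [2.191, 2.251, -0.004]
force: [-8.0, -6.2, 9.0]
opening: 0.0159
pos [0.609  0.1796 0.0747] yaw 91.55 tilt [-0.0017 -0.0018] tool cm [0.09 0.   0.27] q6 0.18 force [-8.  -6.2  9. ] open 0.0159 t 16.7
torque [-1.12  1.34 -0.05]
t: 17.1
tool_pos: [0.6089, 0.1793, 0.0746]
orientation: [2.313, 2.126, -0.005]
force: [-9.6, -7.0, 8.3]
opening: 0.0163
pos [0.6089 0.1793 0.0746] yaw 85.18 tilt [-0.002  -0.0024] tool cm [ 0.12 -0.    0.26] q6 0.29 force [-9.6 -7.   8.3] open 0.0163 t 17.1
torque [-1.22  1.41  0.49]
```

```bash
python3 -m inch '[[[0,0,0,0,0,2,1],[0,0,0,0,0,0,1],[0,0,0,0,0,-2,0.1],[0,0,0,0,0,0,0.1],[0,0,0,0,0,0,0.1]]]'
python3 -m inch '[[[0,0,0,0,0,0,0.1],[0,0,-3,0,0,0,0.1],[0,0,-3,0,0,0,0.1],[0,0,-3,0,0,0,0.1],[0,0,0,0,0,-8.5,0.1]]]'
python3 -m inch '[[[0,0,0,0,0,-8.5,0.1],[0,0,0,0,0,-8.5,0.1],[0,0,0,0,0,-8.5,0.1],[0,0,0,0,0,-8.5,0.1],[0,0,0,0,0,-8.5,0.1]]]'
python3 -m inch '[[[0,0,0,0,0,-8,0.1],[0,0,0,0,0,0,0.1]]]'
python3 go.py .6 -.069 .125
```

```text
t: 17.6
tool_pos: [0.6099, 0.1808, 0.0739]
orientation: [2.313, 2.125, 0.001]
force: [0.7, -0.6, -0.2]
opening: 0.0359
t: 18.1
tool_pos: [0.6129, 0.1814, 0.1698]
orientation: [2.145, 2.288, 0.012]
force: [1.5, -0.3, 0.2]
opening: 0.0417
t: 18.6
tool_pos: [0.6098, 0.1807, 0.1636]
orientation: [-1.163, -2.918, -0.0]
force: [0.0, -0.2, 0.6]
opening: 0.0418
t: 18.8
tool_pos: [0.6098, 0.1807, 0.1636]
orientation: [-0.963, -2.99, -0.0]
force: [-0.7, 1.0, 0.2]
opening: 0.0418
pos [0.6098 0.1807 0.1636] yaw 144.32 tilt [-0.0001  0.    ] tool cm [-13.77 -20.85   3.86] q6 -0.74 force [-0.7  1.   0.2] open 0.0418 t 18.8
torque [ 0.03 -0.16 -0.  ]
```

```bash
python3 -m inch '[[[-2.3,-3.48,0,0,0,0,0.1],[-2.3,-3.48,0,0,0,0,0.1],[-2.3,-3.48,0,0,0,0,0.1],[-2.3,-3.48,0,0,0,0,0.1],[-2.3,-3.48,0,0,0,0,0.1]]]'; python3 -m inch '[[[-2.27,-3.45,1.2,0,0,0,0.1],[0,0,2.6,0,0,0,0.1],[0,0,0,0,0,0,0.1],[0,0,0,0,0,0,0.1]]]';python3 look.py 5;python3 go.py .6 -.069 .072
```

```text
t: 19.3
tool_pos: [0.6011, -0.0293, 0.1638]
orientation: [0.973, 2.987, 0.0]
force: [0.5, -0.9, 0.1]
opening: 0.0414
t: 19.7
tool_pos: [0.5989, -0.0685, 0.1253]
orientation: [-0.969, -2.987, -0.0]
force: [0.7, 0.7, 0.6]
opening: 0.0418
[ 0.59892593 -0.06850692  0.12529386] 19.7
pos [ 0.5998 -0.0683  0.1264] yaw 144.14 tilt [0.0002 0.0002] tool cm [-0.06 -0.04  5.44] q6 -1.14 force [-0.4 -0.4  0.3] open 0.0421 t 19.75
torque [-0.02 -0.12  0.03]
```

View pics/w5.png

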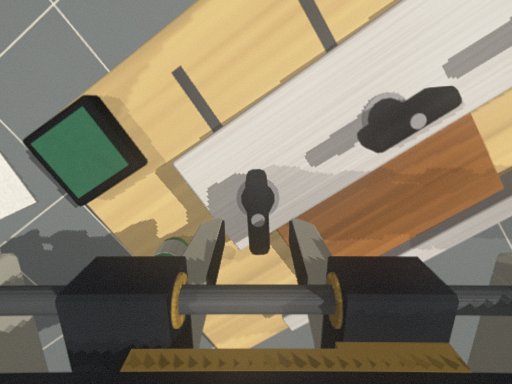

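The right bar at (258,212) is upright and centred. The dropper is about 100 mm away, clear of the fingers. Next: descend, grip and turn.

```bash
python3 -m inch '[[[0,0,2,0,0,0,0.1],[0,0,2,0,0,0,0.1],[0,0,1.4,0,0,0,0.1],[0,0,0,0,0,0,0.1]]]'
python3 -m inch '[[[0,0,0,0,0,0,1],[0,0,0,0,0,0,1],[0,0,0,0,0,0,1],[0,0,0,0,0,0,1]]]' 20; python3 go.py .6 -.069 .072
```

```text
t: 20.15
tool_pos: [0.5985, -0.0679, 0.0701]
orientation: [-0.964, -2.987, 0.0]
force: [0.5, 0.7, 0.4]
opening: 0.0419
t: 20.55
tool_pos: [0.6004, -0.0689, 0.0727]
orientation: [0.965, 2.988, 0.001]
force: [-0.6, -0.6, 2.5]
opening: 0.0161
pos [ 0.6004 -0.0689  0.0727] yaw 144.20 tilt [0.0021 0.0002] tool cm [ 0.03 -0.03  0.07] q6 -1.15 force [-0.6 -0.6  2.5] open 0.0161 t 20.55
torque [-0.04  0.09  0.09]
```

```bash
python3 -m inch '[[[0,0,0,0,0,8,1],[0,0,0,0,0,8,1],[0,0,0,0,0,8,1],[0,0,0,0,0,8,1],[0,0,0,0,0,8,1]]]'
python3 -m inch '[[[0,0,0,0,0,7,1],[0,0,0,0,0,5,1],[0,0,0,0,0,0,1]]]'
python3 go.py .6 -.069 .072
python3 -m inch '[[[0,0,0,0,0,3,1],[0,0,0,0,0,2,1],[0,0,0,0,0,2,1],[0,0,0,0,0,2,1],[0,0,0,0,0,0,1]]]';python3 go.py .6 -.069 .072
```

```text
t: 21.05
tool_pos: [0.6003, -0.069, 0.0727]
orientation: [1.936, 2.472, 0.002]
force: [-0.1, 0.1, 4.3]
opening: 0.016
t: 21.35
tool_pos: [0.6002, -0.0691, 0.0727]
orientation: [2.179, 2.261, 0.002]
force: [-0.4, 1.7, 4.7]
opening: 0.0162
pos [ 0.6002 -0.0691  0.0727] yaw 92.13 tilt [ 0.0016 -0.0001] tool cm [ 0.01 -0.02  0.07] q6 -0.24 force [-0.4  1.7  4.7] open 0.0162 t 21.35
torque [ 0.18 -0.   -0.02]
t: 21.85
tool_pos: [0.6002, -0.0691, 0.0727]
orientation: [2.346, 2.088, 0.001]
force: [-1.1, 0.5, 5.8]
opening: 0.0168
pos [ 0.6002 -0.0691  0.0727] yaw 83.35 tilt [ 0.0015 -0.0004] tool cm [ 0.01 -0.02  0.07] q6 -0.08 force [-1.1  0.5  5.8] open 0.0168 t 21.85
torque [-0.01  0.08  0.49]
```

Stop reached: torque 0.49 N m and the opening wedged. I'll release, rise and back off for a final look with the wrist camera.

```bash
python3 -m inch '[[[0,0,0,0,0,-2,0.1],[0,0,0,0,0,0,0.1],[0,0,0,0,0,0,0.1],[0,0,0,0,0,0,0.1]]]'
python3 -m inch '[[[0,0,-3,0,0,0,0.1],[0,0,-4,0,0,0,0.1],[0,0,-4,0,0,0,0.1],[0,0,-4,0,0,0,0.1],[0,0,-3,0,0,0,0.1]]]'
python3 -m inch '[[[-1,4,0,0,0,0,0.1],[-1,4,0,0,0,0,0.1],[-1,4,0,0,0,0,0.1],[0,4,0,0,0,0,0.1],[0,0,0,0,0,0,0.1]]]'
python3 go.py .42 -.05 .25
python3 look.py 6; python3 -c "
from plant import robot;import cv2
im=robot.read_camera('top')['image'];cv2.imwrite('pics/top6.png',cv2.resize(im[130:240,165:325],(800,550),interpolation=cv2.INTER_CUBIC))"
```

```text
t: 22.25
tool_pos: [0.5993, -0.0691, 0.0714]
orientation: [-2.312, -2.126, 0.001]
force: [-0.4, 1.0, 0.7]
opening: 0.0404
t: 22.75
tool_pos: [0.6, -0.0692, 0.2547]
orientation: [2.311, 2.125, 0.002]
force: [0.4, -0.5, -0.5]
opening: 0.0417
t: 23.25
tool_pos: [0.7586, -0.1129, 0.244]
orientation: [-2.308, -2.122, 0.007]
force: [0.1, 0.7, -1.9]
opening: 0.042
pos [ 0.7586 -0.1129  0.244 ] yaw 85.18 tilt [-0.0073  0.0018] tool cm [  3.42 -34.27  -0.34] q6 -0.13 force [ 0.1  0.7 -1.9] open 0.0420 t 23.25
torque [-0.04 -0.09 -0.01]
[ 0.75856902 -0.11287435  0.24399211] 23.25
```

View pics/w6.png

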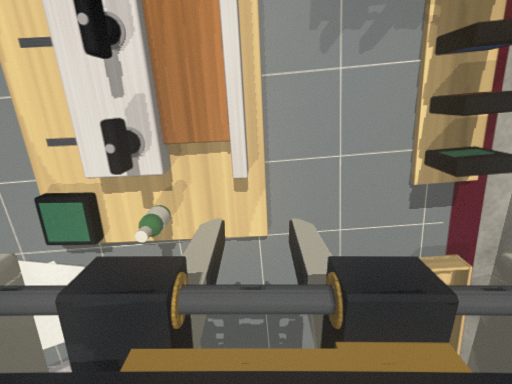

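I went the wrong way along x, but stayed high, so no harm done. The view shows the blank held between the jaw (col ~160) and fence (~225), with the right and middle bars along the jaw. I'll clear the top view to check squareness and all three knobs.

```bash
python3 -m inch '[[[-4,-3,0,0,0,0,0.1],[-4,-3,0,0,0,0,0.1],[-4,-3,0,0,0,0,0.1],[-4,-3,0,0,0,0,0.1],[-4,-3,0,0,0,0,0.1]]]'
python3 -m inch '[[[-4,-3,0,0,0,0,0.1],[-4,-3,0,0,0,0,0.1],[0,0,0,0,0,0,0.1]]]'
python3 - <<'E'
from h import *
from plant import robot
c=robot.read_camera("top");im=c["image"];cv2.imwrite('pics/top7.png',cv2.resize(im[130:240,165:325],(800,550),interpolation=cv2.INTER_CUBIC))
hsv=cv2.cvtColor(im,cv2.COLOR_BGR2HSV).astype(int);roi=np.zeros(im.shape[:2],bool);roi[138:232,190:300]=1
for n,m,z in(("white",(hsv[...,1]<45)&(hsv[...,2]>150),.054),("blank",(hsv[...,1]>95)&(hsv[...,0]<15),.04)):
  for k in blobs(roi&m,200):
    w=cast(c,cv2.boxPoints(cv2.minAreaRect(k)),z);print(n,w[:,:2].round(3).tolist())
E
```

```text
t: 23.85
tool_pos: [0.5878, -0.2996, 0.254]
orientation: [2.31, 2.125, 0.001]
force: [0.9, -0.7, 0.5]
opening: 0.0416
t: 24.15
tool_pos: [0.5187, -0.3779, 0.2539]
orientation: [2.316, 2.117, -0.003]
force: [-0.1, -0.5, -0.7]
opening: 0.0419
white [[0.537, 0.226], [0.646, 0.226], [0.634, -0.117], [0.525, -0.111]]
white [[0.729, 0.227], [0.755, 0.228], [0.746, -0.13], [0.721, -0.129]]
blank [[0.648, 0.119], [0.731, 0.118], [0.725, -0.081], [0.641, -0.077]]
```

View pics/top7.png

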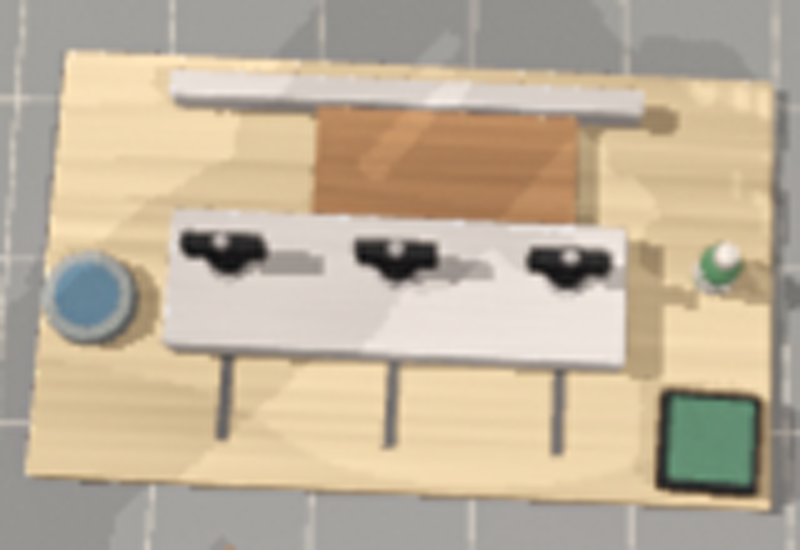

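The blank (316–578, 108–222) sits square against both the fence and the jaw. All three bars lie along the jaw, and the tin, pad and dropper haven't moved. Handing in.

```bash
python3 -c "
from plant import robot
robot.close_job()"
```

```text
the job is handed in; nothing more can be done
```

The blank is clamped and the job is handed in at about 24 s. I pushed the jaw until it stopped hard, with the push force rising to about 31 N. Then I turned the middle, left and right knobs clockwise, in that order, each to its end stop.

- **Knobs:** at each stop the torque rose to about 0.5 N m, against about 0.1 N m expected while turning. In the last top view all three bars lie along the jaw.
- **Blank:** the last top view shows it square and touching both the fence and the jaw.
- **Other things:** the tin, pad and dropper on the jig look unmoved. I did not re-check the items on the table, but the arm never worked near them.
- **Slips:** on the final retreat I moved the arm the wrong way along x, at about 0.25 m height; it touched nothing. My first grip on the middle knob was off by a few millimetres, so I opened and re-centred it before turning.

No check failed or disagreed at the end.

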